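# Bring the red sprinkles round to the serving arrow

## Robot

A 6-joint arm with a two-finger parallel gripper is mounted at the origin on the work surface; the furniture and walls round the work are solid. World frame = base frame: x ahead of the robot, y to its left, z up, the work surface at z = 0. Lengths are in m, angles in rad, forces in N, time in s.
With the tool pointing down it reaches from about 0.375 to 0.9 m from the base axis. Payload 3.1 kg.
Tool frame: the origin (TCP) lies at the very end of the fingers, on their centre line; the grasp point (between the pads) lies 19 mm behind it; z points along the fingers, y is the direction in which the jaws open and shut (so a half turn about z gives the same grasp; the last joint's range is limited). The gripper opens to 85 mm and grips with 20 to 120 N. Pads are 22 mm wide; open, the fingers measure 114 mm over their backs; the gripper's body (76 mm by 85 mm) begins 54 mm behind the grasp point. The pads swing forward as they close: fully open they stand 13 mm farther back than shut.
Start: joints at [1.008, 0.527, 1.433, -0, 1.181, -0.178], TCP at [0.235, 0.579, 0.231] pointing down, gripper open.
Joint ranges: [-3.08, 3.08], [-0.75, 2.2], [0.22, 2.44], [-1.43, 4.57], [0, 2.65], [-2.85, 2.85]. Speed limits (rad/s): [2.79, 2.79, 3.14, 3.14, 3.14, 3.14].

## Interface

Orientations are given as a unit quaternion [x, y, z, w].
In Python, from station import manip gives the robot as it stands. The module is installed in compiled form; this text tells all that it offers.
- The arm moves only by the tool send_rows, never from a script. Its argument "commands" is a list of rows, each an object with "delta_pos": the shift along the world's x, y, z in cm, a list of three; "yaw": the turn about the world's z in rad. A call has 1 to 10 rows; each row shifts and turns the pose as measured when the row begins; what a row does not reach is not made up. A row lasts 1/8 s, in which the tool goes at most 62.5 mm and 10.7 degrees, less where a joint would pass 70% of its speed; a pose out of reach is approached as far as the arm can. A call is refused whole if a number of a shift passes 6.25 or a number of a turn 0.188, either way. A call with a gripper value outside its range is refused whole. "grip" is the closure, from -1 (fully open) to 1 (shut), set as the call begins (left out, the last holds). The fingers move at their own pace and stop on an object; "force" is the grip in N (left out, the last holds). Time passes only in rows, so rows that do not move let the fingers close. It gives the time, the measured TCP pose, the force and the opening at its end, in the units of the state.
- manip.sense(): the state, without advancing time (a new reading comes with each control period).
- manip.snapshot(name): name is "side" or "top"; returns the picture (480x640x3 uint8, blue, green, red); there is no depth.
- manip.get_calibration(name): a dict with "fx", "fy", "cx", "cy" (pixels), "world_to_cam" (4x4, takes a point from world to camera coordinates). Camera axes: x right, y down, z forward; pixel columns grow to the right and rows downward; lengths in m; the calibration is good to about 2 mm. A picture is of the moment at which its call begins. get_calibration takes no time and is no camera call.
- manip.sign_off(): hands the job in, once; it reports no verdict.
The state is a dict: "t": time; "q": joint angles; "qd": joint speeds; "tau": joint torques, N m; "tcp_pos": TCP position; "tool_rot": TCP orientation; "force": force on the tool from outside, world axes, zero at the start; "ft_torque": the same for the moment, N m; "finger_gap": opening from 0.0 (shut) to 1.0 (fully open).
Only numpy, scipy, OpenCV 4.12 (cv2) and the standard library are available. Lean on these libraries where they do the work, as an engineer would, in place of code of your own. Each camera call takes 0.05 s, during which the arm holds its last target. There are 200 camera calls.

## Task

Bring the red sprinkle tub round to the blue arrow for decorating: push with a fingertip on one of the turntable's wooden spokes (take another if you need to) and turn the tray, either way round, until the red tub stands in line with the arrow. Do not touch, lift or tip the tubs and cutters that ride on the tray, leave the timer and the sugar jar where they are, and take the finger away at the end.

Things in the scene. Friction and masses are not known exactly. Their poses are not given: they have to be found in the camera images.
- red_tub_mid (a point): sugar-sprinkle tub with red contents and a pale lid, 44 mm across, 70 mm tall, standing loose on the tray 60 mm from the turning axis; its position is given at the centre, half-way up. This is the tub to bring round
- red_tub: the same red tub, origin at the centre of its underside
- yellow_tub_mid (a point): sugar-sprinkle tub with yellow contents, same size, loose on the tray; its position is given at the centre, half-way up
- yellow_tub: the same yellow tub, origin at the centre of its underside
- star_cutter_mid (a point): star-shaped metal cutter, 57x55x22 mm, loose on the tray; its position is given at the centre, half-way up
- star_cutter: the same star cutter, origin at the centre of its underside
- round_cutter_mid (a point): round metal cutter, 52 mm across, 26 mm tall, loose on the tray; its position is given at the centre, half-way up
- round_cutter: the same round cutter, origin at the centre of its underside
- tray_axis (a point): point on the vertical turning axis of the tray, on its cork floor (64 mm above the table). The tray is a round aluminium turntable, 196 mm across, with a rim 4 mm thick whose top is 82 mm above the table. Four things stand on it, a quarter turn apart, each mid-way between two spokes
- tray (a joint): turning angle of the tray (rad), 0 at the start, growing counter-clockwise seen from above; it turns freely both ways (well over a full turn), needs about 1 N at a spoke and stays where it is left. The spokes' free rods run from 98 to 165 mm from the axis and end in 22 mm balls, outer end 187 mm from the axis; below them is free space down to the pastry board
- serve_spot (a point): point 60 mm from the turning axis in the direction of the blue arrow, 99 mm above the table: where the centre of the red tub must come. The arrow is fixed, lies low outside the tray (from 105 to 202 mm from the axis, top 31 mm above the table) and points at the turning axis; the spokes pass over it
- spoke_1 (a point): the place to push on one of four equal wooden spokes (level rods 12 mm thick, centre line 78 mm above the table) that stick straight out of the tray's rim, a quarter turn apart. The point is on the centre line of the spoke that starts on the far side from the robot, 150 mm from the turning axis; the places to push on the others lie 90, 180 and 270 degrees further round
- board: fixed wooden pastry board under the turntable, 335 mm (along x) by 575 mm, its top 20 mm above the table; origin on the table under its centre
- timer_mid (a point): red and white wind-up kitchen timer, 62 mm across, 58 mm tall, standing loose on the table; a bystander; its position is given at the centre, half-way up
- sugar_jar_mid (a point): glass clip-top sugar jar, 78x69x103 mm, standing loose on the table; a bystander; its position is given 50 mm above the table

How it is judged:
On the way, in this order (a step that is already met when the one before it is completed fails the run):
1. the fingers push on a spoke and the tray turns ((contact force between the fingers and tray_c15 above 0.2 N or contact force between the fingers and tray_c16 above 0.2 N or contact force between the fingers and tray_c18 above 0.2 N or contact force between the fingers and tray_c19 above 0.2 N or contact force between the fingers and tray_c21 above 0.2 N or contact force between the fingers and tray_c22 above 0.2 N or contact force between the fingers and tray_c24 above 0.2 N or contact force between the fingers and tray_c25 above 0.2 N) and (velocity of joint tray above 0.03 rad/s or velocity of joint tray below -0.03 rad/s)), for 0.1 s.
2. the red tub stands in line with the blue arrow (horizontal distance between red_tub_mid and serve_spot below 0.01 m), for 0.2 s.
At the end, for the whole second after the job is handed in: The centre of the red tub is within 10 mm, seen from above, of the point 60 mm from the turning axis toward the blue arrow; the tray is still; both tubs and both cutters stand upright (within 0.15 rad) on the tray, within 75 mm of its axis (horizontal distance between red_tub_mid and serve_spot below 0.01 m and height (world z) of red_tub_mid between 0.094 and 0.104 m and velocity of joint tray between -0.05 and 0.05 rad/s and horizontal distance between each of red_tub_mid, yellow_tub_mid, star_cutter_mid, round_cutter_mid and tray_axis below 0.075 m and angle between each of red_tub_mid, yellow_tub_mid, star_cutter_mid, round_cutter_mid's own z axis and vertical below 0.15 rad); the robot touches nothing.
It fails at once if the red tub is touched by the robot, lifted or tipped over (contact force between any of the arm, the fingers and red_tub above 0.5 N or height (world z) of red_tub_mid above 0.111 m or angle between red_tub_mid's own z axis and vertical above 0.4 rad).
It fails at once if the yellow tub is touched by the robot, lifted or tipped over (contact force between any of the arm, the fingers and yellow_tub above 0.5 N or height (world z) of yellow_tub_mid above 0.111 m or angle between yellow_tub_mid's own z axis and vertical above 0.4 rad).
It fails at once if the star cutter is touched by the robot, lifted or tipped over (contact force between any of the arm, the fingers and star_cutter above 0.5 N or height (world z) of star_cutter_mid above 0.087 m or angle between star_cutter_mid's own z axis and vertical above 0.4 rad).
It fails at once if the round cutter is touched by the robot, lifted or tipped over (contact force between any of the arm, the fingers and round_cutter above 0.5 N or height (world z) of round_cutter_mid above 0.089 m or angle between round_cutter_mid's own z axis and vertical above 0.4 rad).
It fails at once if the timer or the sugar jar is moved (distance of any of timer_mid, sugar_jar_mid from where it was at the start of the episode above 0.02 m).
It also fails if it takes over 64 s, if anything falls off the work surface, if the arm or the gripper's body presses on something with over 40 N, if the wrist force passes 120 N, or if a joint passes its speed limit or range.

## Working session

There is one attempt and no reset: what is moved stays moved. The work goes in short steps, Python scripts to look and compute and a tool call to move; the robot and the scene stay as the last step left them, time stands still between calls to the robot, and variables do not carry over. Pictures are saved under pics/ and viewed, about 8 in all and at most 12, crops included, and the job is handed in when it is done.

Besides the shell and the picture viewer there is one more tool, called after ">>>" as name(argument=value, ...), one argument or row to a line, values as JSON. send_rows: Moves the arm, as the interface text tells. Its arguments: {"type":"object","properties":{"commands":{"type":"array","items":{"type":"object","properties":{"delta_pos":{"type":"array","items":{"type":"number"}},"yaw":{"type":"number"}}}},"grip":{"type":"number"},"force":{"type":"number"}},"required":["commands"]}

```bash
mkdir -p pics; python3 - <<'E'
from station import manip
import cv2
for n in("top","side"):
    cv2.imwrite(f"pics/{n}0.png",manip.snapshot(n)); c=manip.get_calibration(n); print(n,c)
s=manip.sense();print(s['t'],s['tcp_pos'],s['tool_rot'],s['finger_gap'])
E
```

```text
top {'fx': 486.154526127004, 'fy': 486.154526127004, 'cx': 313.45445404606505, 'cy': 243.84790283091235, 'world_to_cam': array([[ 0.02844092, -0.99939406, -0.02006562,  0.04243142],
       [-0.9872686 , -0.02494174, -0.15709432,  0.47106648],
       [ 0.15649866,  0.02427806, -0.98737974,  1.08956899],
       [ 0.        ,  0.        ,  0.        ,  1.        ]])}
side {'fx': 621.0273225383453, 'fy': 621.0273225383453, 'cx': 318.3575387563223, 'cy': 251.62454480522604, 'world_to_cam': array([[ 0.99986612, -0.01218913, -0.01091608, -0.44140489],
       [-0.01516259, -0.43943478, -0.89814652,  0.1244884 ],
       [ 0.00615072,  0.8981918 , -0.43956077,  1.54516793],
       [ 0.        ,  0.        ,  0.        ,  1.        ]])}
0.1 [0.23421291 0.57874721 0.23043437] [ 1.91196888e-01  9.81551206e-01 -9.22584527e-04 -3.58874012e-04] 1.0008015231199934
```

View pics/top0.png

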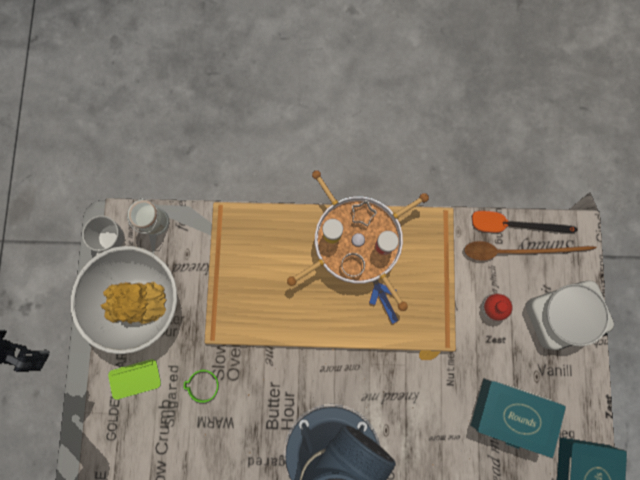

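View pics/side0.png

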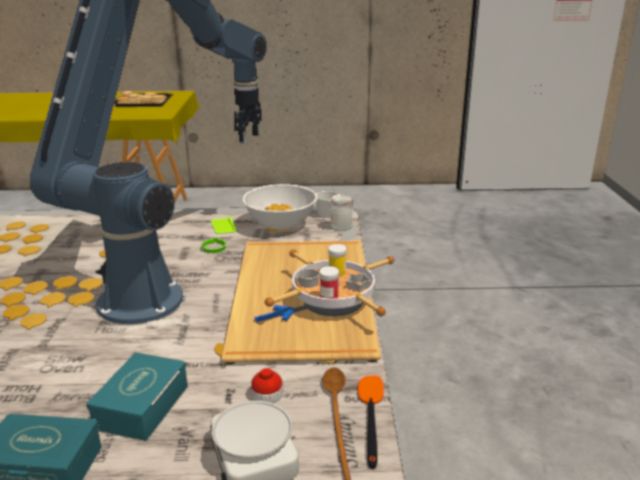

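The top view shows the red tub at about (387,240), yellow at (333,230), the arrow at (385,300) and spoke balls at (403,306), (424,198), (316,174), (291,281). The timer is at (498,307), off to the right. The side view shows the same layout, with the red lid at (329,272). Next I'll measure.

```bash
cat > h.py <<'E'
from station import manip
import cv2, numpy as np
def ray(n,uv,z):
    c=manip.get_calibration(n);W=c['world_to_cam'];R,t=W[:3,:3],W[:3,3]
    d=R.T@np.array([(uv[0]-c['cx'])/c['fx'],(uv[1]-c['cy'])/c['fy'],1]);o=-R.T@t
    return o+d*(z-o[2])/d[2]
def proj(n,p):
    c=manip.get_calibration(n);W=c['world_to_cam'];q=W[:3,:3]@p+W[:3,3]
    return np.array([c['fx']*q[0]/q[2]+c['cx'],c['fy']*q[1]/q[2]+c['cy']])
def tri(uv):
    A=[];b=[]
    for n,u in uv.items():
        p=ray(n,u,0.);q=ray(n,u,.1);d=(q-p)/np.linalg.norm(q-p);M=np.eye(3)-np.outer(d,d);A.append(M);b.append(M@p)
    return np.linalg.solve(sum(A),sum(b))
def blobs(m,lo=8):
    k,l,s,c=cv2.connectedComponentsWithStats(m.astype(np.uint8)); return [(c[i],s[i,4],l==i) for i in range(1,k) if s[i,4]>=lo]
def masks(img):
    h=cv2.cvtColor(img,cv2.COLOR_BGR2HSV).astype(int);H,S,V=h[...,0],h[...,1],h[...,2]
    return dict(blue=(H>100)&(H<125)&(S>150)&(V>60),ball=(H>5)&(H<16)&(S>135)&(V<190),red=((H<5)|(H>174))&(S>150),white=(S<45)&(V>175),yellow=(H>20)&(H<30)&(S>180)&(V>120))
E
python3 - <<'E'
from h import *
for n in("top","side"):
    img=cv2.imread(f"pics/{n}0.png");m=masks(img)
    x0,y0,x1,y1=(270,150,450,350) if n=="top" else (230,230,420,340)
    for k,v in m.items():
        w=np.zeros_like(v);w[y0:y1,x0:x1]=v[y0:y1,x0:x1]
        print(n,k,[(c.round(1).tolist(),int(a)) for c,a,_ in blobs(w)])
    c=img[y0:y1,x0:x1];cv2.imwrite(f"pics/{n}0c.png",cv2.resize(c,None,fx=3 if n=="top" else 4,fy=3 if n=="top" else 4,interpolation=cv2.INTER_CUBIC))
E
```

```text
top blue []
top ball [([316.0, 174.2], 40), ([423.8, 197.2], 46), ([356.2, 241.1], 1693), ([361.3, 214.4], 94), ([446.3, 280.1], 631), ([328.1, 244.5], 8), ([378.8, 252.2], 9), ([352.0, 265.6], 208), ([291.2, 280.8], 56), ([402.2, 306.0], 64)]
top red []
top white [([342.6, 199.4], 11), ([376.1, 200.6], 13), ([318.9, 234.3], 93), ([387.5, 208.4], 21), ([332.3, 228.0], 287), ([396.4, 248.9], 87), ([387.8, 240.2], 292), ([358.4, 237.0], 34), ([350.2, 276.2], 89)]
top yellow []
side blue [([278.8, 312.7], 200)]
side ball [([291.9, 252.7], 15), ([390.1, 259.4], 23), ([319.6, 282.4], 8), ([345.2, 285.8], 11), ([314.7, 292.4], 29), ([269.0, 302.2], 39), ([380.3, 310.6], 49)]
side red [([330.8, 285.5], 110)]
side white [([349.1, 235.0], 127), ([406.4, 240.5], 29), ([337.3, 248.7], 116), ([317.5, 262.8], 13), ([298.5, 273.9], 55), ([328.6, 271.2], 158), ([369.9, 285.4], 101), ([234.5, 273.5], 8), ([350.8, 297.9], 10), ([395.9, 310.1], 161)]
side yellow [([338.2, 263.6], 169)]
```

View pics/top0c.png

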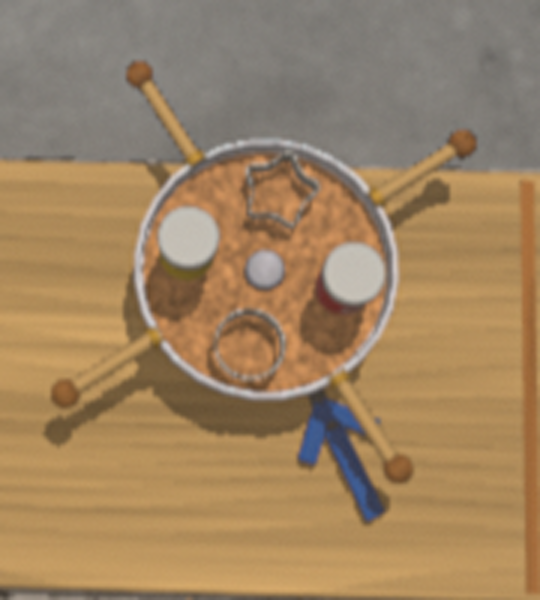

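View pics/side0c.png

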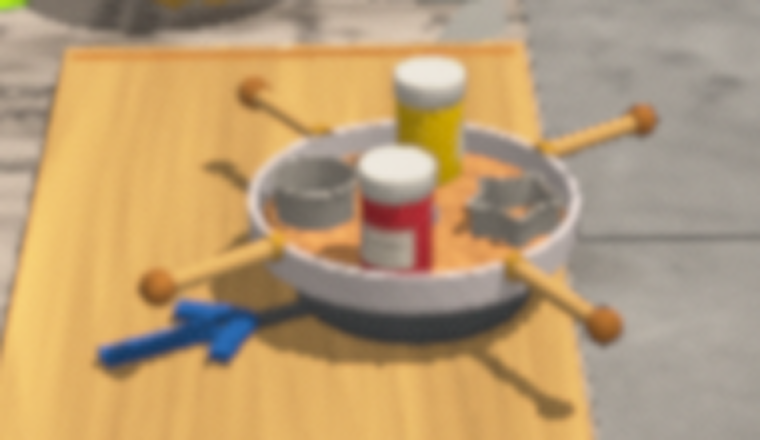

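The top crop shows the arrow tail at about (394,322) in the full image, its tip by the rim at (376,282), and one spoke just right of it. The side crop confirms the same layout.

```bash
cat >> h.py <<'E'
def balls(mt,ms):
    T=[c for c,a,_ in blobs(mt['ball']) if 20<a<90]; S=[c for c,a,_ in blobs(ms['ball']) if 12<a<90]
    out=[]
    for t in T:
        for s in S:
            p=tri({'top':t,'side':s}); e=np.linalg.norm(proj('top',p)-t)+np.linalg.norm(proj('side',p)-s)
            if e<5 and .06<p[2]<.095 and .3<p[0]<.9 and abs(p[1])<.4: out.append((p,e,t,s))
    return out
E
python3 - <<'E'
from h import *
I={n:cv2.imread(f"pics/{n}0.png") for n in("top","side")};M={n:masks(I[n]) for n in I}
B=balls(M['top'],M['side'])
for p,e,t,s in B: print('ball',p.round(4),round(e,1),ray('top',t,.078).round(4)[:2],ray('side',s,.078).round(4)[:2])
P=np.array([ray('top',t,.078)[:2] for p,e,t,s in B]);Ps=np.array([ray('side',s,.078)[:2] for p,e,t,s in B])
for Q in(P,Ps):
    a=Q.mean(0);print('axis',a,'r',np.linalg.norm(Q-a,axis=1),'ang',np.degrees(np.arctan2(*(Q-a).T[::-1])))
ax=(P.mean(0)+Ps.mean(0))/2
for k,t,s in(('redlid',(387.8,240.2),(328.6,271.2)),('yellid',(332.3,228),(337.3,248.7))):
    p=tri({'top':t,'side':s});d=p[:2]-ax;print(k,p,np.linalg.norm(d),np.degrees(np.arctan2(d[1],d[0])))
    for n,u in(('top',t),('side',s)):
        d=ray(n,u,.134)[:2]-ax;print('  ',n,np.linalg.norm(d),np.degrees(np.arctan2(d[1],d[0])))
for n in I:
    b=I[n].astype(int);m=(b[...,0]>b[...,2]+60);w=np.zeros_like(m)
    x0,y0,x1,y1=(365,275,405,330) if n=="top" else (245,295,335,330)
    w[y0:y1,x0:x1]=m[y0:y1,x0:x1];v,u=np.nonzero(w)
    Q=np.array([ray(n,(a,c),.031)[:2] for a,c in zip(u,v)])-ax;r=np.linalg.norm(Q,axis=1);an=np.degrees(np.arctan2(Q[:,1],Q[:,0]))%360
    print(n,'arrow n',len(r),r.min(),r.max(),[(lo,an[(r>lo/1000)&(r<(lo+15)/1000)].mean().round(1)) for lo in range(105,200,15)])
for n,c in(('top',(498,307)),('top',(570,315))): print('timer/jar',ray(n,c,.05))
E
```

```text
ball [0.6237 0.0529 0.0804] 0.2 [0.6248 0.053 ] [0.6241 0.0575]
ball [ 0.5746 -0.1914  0.0809] 0.8 [ 0.5763 -0.192 ] [ 0.5744 -0.187 ]
ball [0.3774 0.1006 0.0803] 1.7 [0.3796 0.101 ] [0.3752 0.1048]
ball [ 0.3308 -0.1436  0.0778] 0.2 [ 0.331  -0.1435] [ 0.3306 -0.144 ]
axis [ 0.47791024 -0.04540024] r [0.17674458 0.17654329 0.17632163 0.17661565] ang [  33.81516447  -56.14431094  123.89768359 -146.25678866]
axis [ 0.47606691 -0.04216778] r [0.17843738 0.17502967 0.17824396 0.17752469] ang [  33.95949678  -55.83240021  124.46655503 -145.00491812]
redlid [ 0.46553609 -0.10438394  0.1330131 ] 0.061672609692640885 -100.70183470052247
   top 0.06138161129202886 -100.06337299459612
   side 0.0639921201103342 -101.1517182949417
yellid [0.48946952 0.0135256  0.13173664] 0.058652931072170574 77.71390321705285
   top 0.05874445464381054 77.578643677001
   side 0.053671010254132366 77.39754027606126
top arrow n 149 0.1141220381945017 0.1984963520827592 [(105, np.float64(207.9)), (120, np.float64(204.5)), (135, np.float64(198.6)), (150, np.float64(205.2)), (165, np.float64(205.9)), (180, np.float64(205.8)), (195, np.float64(205.6))]
side arrow n 227 0.11144610244465088 0.20186845843119863 [(105, np.float64(208.7)), (120, np.float64(207.1)), (135, np.float64(208.4)), (150, np.float64(208.2)), (165, np.float64(207.7)), (180, np.float64(207.6)), (195, np.float64(207.4))]
timer/jar [ 0.33567271 -0.36072326  0.05      ]
timer/jar [ 0.32246875 -0.51861891  0.05      ]
```

The measurements agree:

| Quantity | Value |
|---|---|
| Tray axis | about (0.477, -0.044) |
| Spokes | 34°, -56°, 124°, -146° |
| Red tub | -101° |
| Arrow | about -153.5° |

The tray needs to turn about 52.5° clockwise, so I'll push spoke_1 from its +y side at r = 0.15. First the approach.

>>> send_rows(
  commands=[
    {"delta_pos": [2.8,-4.2,0.5],"yaw": 0.17},
    {"delta_pos": [2.8,-4.2,0.5],"yaw": 0.17},
    {"delta_pos": [2.8,-4.2,0.5],"yaw": 0.17},
    {"delta_pos": [2.8,-4.2,0]},
    {"delta_pos": [2.8,-4.2,0]},
    {"delta_pos": [2.8,-4.2,0]},
    {"delta_pos": [2.8,-4.2,0]},
    {"delta_pos": [2.8,-4.2,0]},
    {"delta_pos": [2.8,-4.2,0]},
    {"delta_pos": [2.8,-4.2,0]},
  ],
  grip=1,
  force=40,
)

```text
validation failed for argument at $.co...
```

>>> send_rows(
  commands=[
    {"delta_pos": [2.8,-4.2,0.5],"yaw": 0.17},
    {"delta_pos": [2.8,-4.2,0.5],"yaw": 0.17},
    {"delta_pos": [2.8,-4.2,0.5],"yaw": 0.17},
    {"delta_pos": [2.8,-4.2,0.0],"yaw": 0.0},
    {"delta_pos": [2.8,-4.2,0.0],"yaw": 0.0},
    {"delta_pos": [2.8,-4.2,0.0],"yaw": 0.0},
    {"delta_pos": [2.8,-4.2,0.0],"yaw": 0.0},
    {"delta_pos": [2.8,-4.2,0.0],"yaw": 0.0},
  ],
  grip=1.0,
  force=40.0,
)

```text
t: 1.1
tcp_pos: [0.4602, 0.2343, 0.2427]
tool_rot: [-0.075, 0.997, -0.002, -0.002]
force: [-0.1, 0.2, -0.6]
finger_gap: 0.004
```

>>> send_rows(
  commands=[
    {"delta_pos": [2.9,-4.1,0.0],"yaw": 0.0},
    {"delta_pos": [2.9,-4.1,0.0],"yaw": 0.0},
    {"delta_pos": [2.8,-4.1,0.0],"yaw": 0.0},
    {"delta_pos": [2.8,-4.1,0.0],"yaw": 0.0},
    {"delta_pos": [0.0,0.0,-3.0],"yaw": 0.0},
    {"delta_pos": [0.0,0.0,-3.0],"yaw": 0.0},
    {"delta_pos": [0.0,0.0,-3.0],"yaw": 0.0},
  ],
)

```text
t: 1.98
tcp_pos: [0.581, 0.0591, 0.1507]
tool_rot: [-0.071, 0.997, -0.002, 0.001]
force: [-0.0, 0.3, 0.6]
finger_gap: 0.0
```

>>> send_rows(
  commands=[
    {"delta_pos": [-0.7,1.4,0.0],"yaw": 0.0},
    {"delta_pos": [0.0,0.0,-3.0],"yaw": 0.0},
    {"delta_pos": [0.0,0.0,-3.0],"yaw": 0.0},
    {"delta_pos": [0.0,0.0,-2.8],"yaw": 0.0},
    {"delta_pos": [0.0,0.0,0.0],"yaw": 0.0},
  ],
)

```text
t: 2.6
tcp_pos: [0.5727, 0.0777, 0.063]
tool_rot: [-0.072, 0.997, -0.002, 0.001]
force: [-0.2, -0.4, 0.1]
finger_gap: 0.001
```

```bash
python3 - <<'E'
from h import *
s=manip.sense();print(s['tcp_pos'],s['force'])
I={n:manip.snapshot(n) for n in("top","side")}
a=cv2.resize(I['top'][150:350,250:470],None,fx=1.8,fy=1.8);b=cv2.resize(I['side'][180:340,220:420],(396,360))
a=a[:360];cv2.imwrite("pics/p1.png",np.hstack([a,b]))
E
```

```text
[0.57265982 0.07772845 0.06299945] [-0.19291312 -0.44629228  0.09160088]
```

View pics/p1.png

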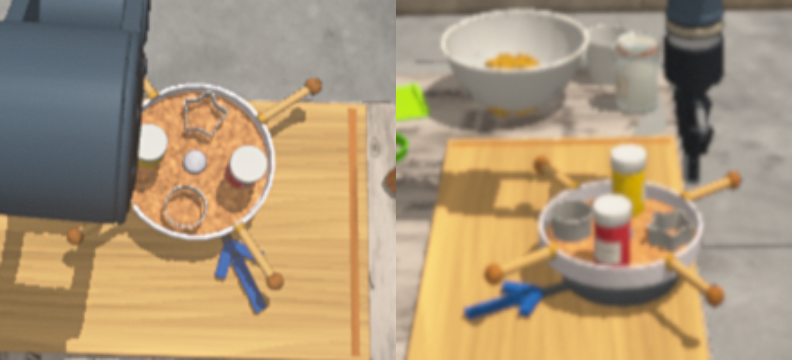

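The finger stands just behind spoke_1 (side panel about (690,180)), clear of the tray and everything on it. Now I'll sweep slowly along the arc.

>>> send_rows(
  commands=[
    {"delta_pos": [0.8,-0.7,0.0],"yaw": 0.0},
    {"delta_pos": [0.7,-0.7,0.0],"yaw": 0.0},
    {"delta_pos": [0.7,-0.8,0.0],"yaw": 0.0},
    {"delta_pos": [0.6,-0.8,0.0],"yaw": 0.0},
    {"delta_pos": [0.6,-0.9,0.0],"yaw": 0.0},
    {"delta_pos": [0.5,-0.9,0.0],"yaw": 0.0},
  ],
)

```text
t: 3.45
tcp_pos: [0.6184, 0.0262, 0.0692]
tool_rot: [-0.072, 0.997, -0.003, 0.007]
force: [-1.2, 0.6, -0.4]
finger_gap: 0.003
```

>>> send_rows(
  commands=[
    {"delta_pos": [0.3,-1.0,-0.3],"yaw": 0.0},
    {"delta_pos": [0.3,-1.0,-0.3],"yaw": 0.0},
    {"delta_pos": [0.2,-1.0,-0.2],"yaw": 0.0},
    {"delta_pos": [0.2,-1.0,-0.1],"yaw": 0.0},
    {"delta_pos": [0.1,-1.0,-0.1],"yaw": 0.0},
    {"delta_pos": [0.0,-1.0,-0.1],"yaw": 0.0},
    {"delta_pos": [0.0,-0.7,0.0],"yaw": 0.0},
    {"delta_pos": [0.0,0.0,0.0],"yaw": 0.0},
  ],
)

```text
t: 4.45
tcp_pos: [0.6303, -0.0467, 0.0571]
tool_rot: [-0.071, 0.997, -0.002, 0.007]
force: [0.3, -0.3, -0.1]
finger_gap: 0.003
```

```bash
cat > m.py <<'E'
from h import *
import sys
I={n:manip.snapshot(n) for n in("top","side")};ax=np.array([.4775,-.0445])
s=manip.sense();d=s['tcp_pos'][:2]-ax;print(s['t'],s['tcp_pos'],'tcp ang',np.degrees(np.arctan2(d[1],d[0])),np.hypot(*d),s['force'])
for n in I:
    M=masks(I[n])
    for c,a,_ in blobs(M['ball'],12):
        d=ray(n,c,.078)[:2]-ax
        if .16<np.hypot(*d)<.19 and a<90: print(n,'ball',a,np.hypot(*d).round(3),np.degrees(np.arctan2(d[1],d[0])).round(1))
    for c,a,_ in blobs(M['white'],80):
        d=ray(n,c,.134)[:2]-ax
        if np.hypot(*d)<.08: print(n,'lid',a,np.hypot(*d).round(3),np.degrees(np.arctan2(d[1],d[0])).round(1))
a=cv2.resize(I['top'][150:350,250:470],None,fx=1.8,fy=1.8)[:360];b=cv2.resize(I['side'][180:340,220:420],(396,360))
cv2.imwrite(f"pics/{sys.argv[1]}.png",np.hstack([a,b]))
E
python3 m.py p2
```

```text
4.55 [ 0.63020733 -0.04601901  0.05706104] tcp ang -0.5699126386060029 0.1527148842158464 [-0.17341106 -0.13250491 -0.23981912]
top ball 52 0.178 -98.2
top ball 65 0.176 171.9
top lid 302 0.061 -144.2
side ball 28 0.179 172.9
side ball 30 0.175 -7.7
side ball 51 0.174 -99.0
side lid 199 0.07 -139.8
```

View pics/p2.png

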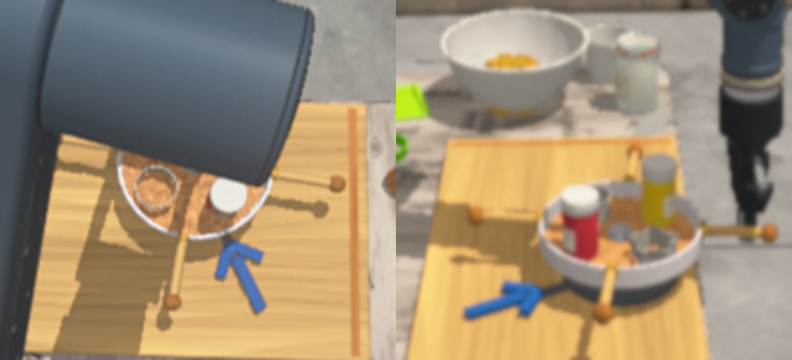

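The tray has turned about 42° with everything upright; the red lid is at -144° against the arrow at -153.5°. About 10° remain, so one more short push.

>>> send_rows(
  commands=[
    {"delta_pos": [0.0,-0.9,0.1],"yaw": 0.0},
    {"delta_pos": [-0.2,-0.9,0.1],"yaw": 0.0},
    {"delta_pos": [-0.2,-0.8,0.1],"yaw": 0.0},
    {"delta_pos": [0.0,0.0,0.0],"yaw": 0.0},
  ],
)

```text
t: 5.05
tcp_pos: [0.6259, -0.0732, 0.0603]
tool_rot: [-0.072, 0.997, -0.002, 0.007]
force: [-0.8, -0.4, -0.1]
finger_gap: 0.002
```

```bash
python3 m.py p3
```

```text
5.15 [ 0.62593446 -0.07251533  0.06026802] tcp ang -10.688201826440018 0.15105511799328963 [-0.25632776 -0.46182645  1.04067393]
top ball 51 0.178 -108.7
top ball 60 0.176 161.5
top lid 227 0.065 -149.9
side ball 31 0.179 161.1
side ball 35 0.174 -18.7
side ball 47 0.177 -109.2
side lid 190 0.077 -143.2
```

The spokes are on target (-108.7°, 161.5°, -18.7°). I'll back the finger away from the spoke, lift, and check.

>>> send_rows(
  commands=[
    {"delta_pos": [0.3,1.5,0.0],"yaw": 0.0},
    {"delta_pos": [0.0,1.5,0.0],"yaw": 0.0},
    {"delta_pos": [0.0,0.0,4.0],"yaw": 0.0},
    {"delta_pos": [0.0,0.0,5.0],"yaw": 0.0},
    {"delta_pos": [0.0,0.0,5.0],"yaw": 0.0},
    {"delta_pos": [0.0,2.0,4.0],"yaw": 0.0},
    {"delta_pos": [-1.0,5.0,0.0],"yaw": 0.0},
    {"delta_pos": [-2.0,5.0,0.0],"yaw": 0.0},
    {"delta_pos": [-2.0,5.0,0.0],"yaw": 0.0},
    {"delta_pos": [-2.0,5.0,0.0],"yaw": 0.0},
  ],
)

```text
t: 6.4
tcp_pos: [0.5556, 0.1948, 0.2458]
tool_rot: [-0.074, 0.997, -0.001, 0.007]
force: [0.5, 0.5, 0.1]
finger_gap: 0.001
```

>>> send_rows(
  commands=[
    {"delta_pos": [-2.0,5.0,0.0],"yaw": 0.0},
    {"delta_pos": [-2.0,5.0,0.0],"yaw": 0.0},
    {"delta_pos": [-2.0,4.0,0.0],"yaw": 0.0},
    {"delta_pos": [0.0,0.0,0.0],"yaw": 0.0},
    {"delta_pos": [0.0,0.0,0.0],"yaw": 0.0},
  ],
)

```text
t: 7.02
tcp_pos: [0.4859, 0.3481, 0.2458]
tool_rot: [-0.081, 0.997, -0.0, 0.007]
force: [0.3, -0.4, -0.3]
finger_gap: -0.002
```

```bash
python3 m.py p4
```

```text
7.125 [0.48652895 0.34725951 0.2457745 ] tcp ang 88.67972768514521 0.3918635392230197 [ 0.20321658 -0.06987773  0.07367118]
top ball 39 0.177 -19.0
top ball 55 0.176 71.1
top ball 59 0.177 -108.5
top ball 61 0.176 161.5
top lid 348 0.063 29.6
top lid 92 0.077 -66.4
top lid 83 0.009 162.4
top lid 316 0.06 -153.0
side ball 25 0.179 161.9
side ball 40 0.174 -18.2
side ball 57 0.175 -109.4
side lid 140 0.059 21.6
side lid 146 0.062 -149.1
```

View pics/p4.png

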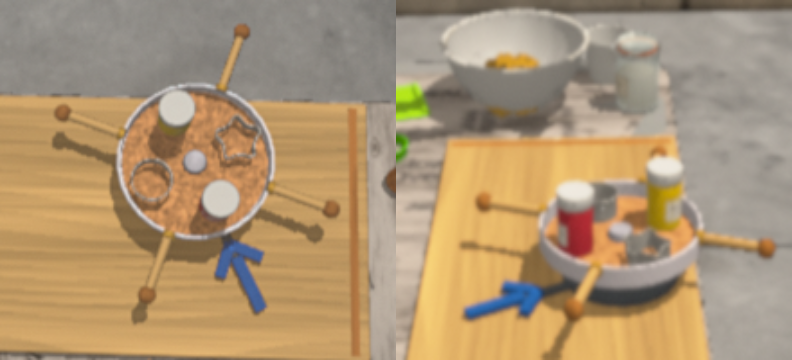

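The last view shows the red tub in line with the arrow, all four items upright, and the arm clear.

```bash
python3 -c "
from station import manip
print(manip.sign_off())"
```

```text
the job is handed in; nothing more can be done
None
```

The red tub now stands in line with the blue arrow, and I handed the job in at about 7 s of robot time. I pushed spoke_1 with the shut fingertips and turned the tray about 52° clockwise in two pushes. Then I backed the finger off the spoke, lifted it and moved it well clear.

**Last checks**
- **Alignment:** from the top camera the red lid is at -153.0° and 60 mm from the axis, with the arrow at about -153.5°. The four spokes agree with the planned turn to within about 1°.
- **Items on the tray:** both tubs and both cutters look upright and in place in the last pictures.
- **Arm:** it is clear of everything.

**Where checks disagreed**
- **Lid in the side view:** the side camera alone put the red lid at -149°, about 4 mm off. I put this down to uneven lighting on the lid mask, and it is still inside the 10 mm allowed.
- **Arrow between cameras:** the arrow direction differed by about 2° between the two views, and I used the middle.
- **Not checked:** I did not re-measure the timer and sugar jar at the end, but the arm never went near them.

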